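# Stow the capped bottles in the bottom crate of the stack

### The job

Three crates stand stacked on the bench, and two to four freshly capped bottles wait in the catch tray of the capping machine. Lift off the two upper crates and set them aside upright on the bench, stand all the bottles upright inside the deep bottom crate without moving that crate from its place, then stack the crates again squarely and in the same order, each fully seated in the one below. Leave the other things on the bench alone.

Things in the scene. Friction and masses are not known exactly. Their poses are not given: they have to be found in the camera images.
- deep_crate: Bottom crate, the deepest: open grey plastic, 140 mm along its x, 210 mm along its y, 108 mm high (rim), inside 130 x 200 mm, no bar, inner floor 4 mm above the origin. 0.9 kg, loose. Origin: centre of its underside; z up.
- mid_crate: Middle crate: open grey plastic, 140 (x) x 210 (y) x 60 mm high, 0.3 kg. Origin: centre of the underside of its foot, z up. The foot, 123 x 193 x 6 mm, drops with 3.5 mm of play each side into the 130 x 200 mm mouth below until the crate rests on the rim: its origin is then 102 mm above the deep crate's, or 44 mm above the top crate's if set on that. Inner floor at 10 mm.
- top_crate: Top crate, the shallowest: as the middle crate, with the same foot, mouth and a carrying bar, but 50 mm high, 0.25 kg. Origin: centre of the underside of its foot, z up. Seated on the middle crate its origin is 54 mm above that one's. Inner floor at 10 mm.
- mid_crate_bar (a point): Centre of the top face of the middle crate's fixed carrying bar, 50 mm above the crate's origin (10 mm below the rim). The bar runs along the crate's x from wall to wall, 14 mm thick in y, 20 mm high, with 93 mm free on both sides. Lift the crate by pinching the bar from above, fingers closing along y.
- top_crate_bar (a point): Centre of the top face of the top crate's carrying bar, of the same shape, 40 mm above that crate's origin (10 mm below the rim); the bar's underside is 10 mm above the crate's inner floor.
- clear_patch (a point): Centre, at bench height, of a clear patch of bench, 240 mm along x and 150 mm along y, with room for one crate (or two, one on the other) whose long side lies along x. Just to its right, 97 mm from this point, a black curb 14 mm thick and 40 mm high runs along x; the bench beyond is a basin surround.
- capper: Capping machine, fixed: origin under the centre of its square steel catch tray, 200 x 200 mm, floor 6 mm and rim 30 mm above the origin. A chute and the white housing (90 x 200 mm, 200 mm high with a 225 mm high knob) stand behind the tray, the housing's front 160 mm from the origin towards the machine's +x.
- bottle_0: One of up to four alike amber glass bottles with an orange screw cap, 47 mm in diameter over the cap (body 44 mm), 92 mm high, 0.25 kg, standing in the catch tray. Origin: centre of the underside; z up along the bottle. Can be gripped across its diameter from above, about 72 mm above the origin. Absent (None) in some starts.
- bottle_1: One of up to four alike amber glass bottles with an orange screw cap, 47 mm in diameter over the cap (body 44 mm), 92 mm high, 0.25 kg, standing in the catch tray. Origin: centre of the underside; z up along the bottle. Can be gripped across its diameter from above, about 72 mm above the origin. Absent (None) in some starts.
- bottle_2: One of up to four alike amber glass bottles with an orange screw cap, 47 mm in diameter over the cap (body 44 mm), 92 mm high, 0.25 kg, standing in the catch tray. Origin: centre of the underside; z up along the bottle. Can be gripped across its diameter from above, about 72 mm above the origin. Absent (None) in some starts.
- bottle_3: One of up to four alike amber glass bottles with an orange screw cap, 47 mm in diameter over the cap (body 44 mm), 92 mm high, 0.25 kg, standing in the catch tray. Origin: centre of the underside; z up along the bottle. Can be gripped across its diameter from above, about 72 mm above the origin. Absent (None) in some starts.
- conical_flask: Bystander: glass conical flask, 69 mm in diameter, 120 mm high, loose; origin centre of the underside. Leave alone.
Mind the look-alikes: they are no part of the job. Leave any purple or red look-alike of the bottle_2 alone.

How it is judged:
By the outcome, as a careful person would: the job done as asked, in the order asked, and still so for the second after the job is handed in, with the robot touching nothing.
Of bottle_0, bottle_1, bottle_2, bottle_3 only 2 to 4 are there at a start; the rules pass over those that are not, and their reading is None.
At some moment in a run one of mid_crate, top_crate may be knocked a few centimetres aside while the robot is not near it.
It also fails if it takes over 210 s, if anything falls off the work surface, if the arm or the gripper's body presses on something with over 40 N, if the wrist force passes 120 N, or if a joint passes its speed limit or range.

### The arm

A 7-joint arm with a two-finger parallel gripper is mounted at the origin on a cart in front of the work surface, level with it; the furniture and walls round the work are solid. World frame = base frame: x ahead of the robot, y to its left, z up, the work surface at z = 0. Lengths are in m, angles in rad, forces in N, time in s.
With the tool pointing down it reaches from about 0.425 to 0.925 m from the base axis. Payload 6.8 kg.
Tool frame: the origin (TCP) lies at the very end of the fingers, on their centre line; the grasp point (between the pads) lies 19 mm behind it; z points along the fingers, y is the line along which they close (so a half turn about z gives the same grasp; the last joint's range is limited). The gripper opens to 85 mm and grips with 20 to 120 N. Pads are 22 mm wide; open, the fingers measure 114 mm over their backs; the gripper's body (76 mm by 85 mm) begins 54 mm behind the grasp point. The pads swing forward as they close: fully open they stand 13 mm farther back than shut.
Start: joints at [1.107, 0.477, 0.022, 1.555, -0.011, 1.109, -0.083], TCP at [0.235, -0.633, 0.231] pointing down, gripper open.
Joint ranges: [-2.96, 2.96], [-0.34, 2.1], [-1.41, 1.46], [0.24, 2.44], [-1.37, 4.51], [0.17, 1.92], [-2.96, 2.96]. Speed limits (rad/s): [2.39, 2.39, 3.14, 3.14, 3.14, 3.14, 3.14].

### API

Orientations are given as a rotation vector (axis times angle).
In Python, from bench import get_obs, viewer, r gives the robot as it stands. The module is installed in compiled form; this text tells all that it offers.
- The arm moves only by the tool play_rows, never from a script. Its argument "commands" is a list that holds one entry, the list of rows, each a list of 5 numbers: the gripper's target within -1 to 1 (shut at 1, half-way at 0, fully open at -1), then the shift along the tool's x, y, z scaled (see below), then the turn about the tool's z scaled (see below). A call has 1 to 12 rows; each row is the pose to reach, as a shift and turn from the pose commanded when the call began, along the tool's axes at that moment; what a row does not reach only later rows make up. The controller multiplies each number of a shift by 0.2 m and each number of a turn by pi/2 rad. A row lasts 1/12 s, in which the tool goes at most 41.7 mm and 7.16 degrees, less where a joint would pass 70% of its speed; a pose out of reach is approached as far as the arm can. A call with a number of a shift or a turn outside -1 to 1 is refused whole. A call with a gripper value outside its range is refused whole. The fingers move at their own pace and stop on an object; "grip_force" is the grip in N (left out, the last holds). Time passes only in rows, so rows that repeat a pose let the fingers close. It gives the time, the measured TCP pose, the force, the opening and the grip force at its end, in the units of the state.
- get_obs(): the state, without advancing time (a new reading comes with each control period).
- viewer.grab_frame(name): name is "side" or "top" or "wrist"; returns a dict with "pixels" (384x512x3 uint8, red, green, blue), "fovy" (degrees; the focal length in pixels is half the picture's height over the tangent of half this angle, whatever the lens; pixels are square), "cx", "cy" (the principal point, pixels), "distortion" ([k1, k2, p1, p2, k3] as OpenCV has them; the pictures are not rectified), "world_to_cam" (4x4, takes a point from world to camera coordinates); the wrist camera has in their place "hand_eye" (4x4, takes a point from camera to tool coordinates, whose origin is the TCP and whose axes are the flange's). Camera axes: x right, y up, looking along -z (the intrinsics and any distortion apply to the point x, -y, -z); pixel columns grow to the right and rows downward; lengths in m; the calibration is good to about 2 mm. A picture is of the moment at which its call begins: read the wrist's pose just before it. There is no depth.
- r.hand_in(): hands the job in; it is judged then, once.
Trained networks look in a picture, given as the dict that the camera call returned (one of the last four; its "shot" number tells which), for a name from the list of things; names that differ only in an ending like _2 or _b are one class to them, and where a whole thing is asked for, a point or a joint stands for the part that bears it (a point fixed in the world has none). Each returns a list of dicts, best first, with "score" (0 to 1); they miss things now and then, are a little off and sometimes report something else, mostly with a low value. They report only what shows in the picture. A call takes as long as a camera call. They do not tell look-alikes from the thing itself.
- viewer.trace(picture, thing): "pixels" (384x512 bool, what is visible of it) and "rect" ([left, top, right, bottom] in pixels, round what is visible of it).
The state is a dict: "clock": time; "joints": joint angles; "qvel": joint speeds; "tau": joint torques, N m; "tcp_pos": TCP position; "orientation": TCP orientation; "contact_force": force on the tool from outside, world axes, zero at the start; "moment": the same for the moment, N m; "grip_width": finger opening in m; "gripper_force": force on a finger pad.
Only numpy, scipy, OpenCV 4.12 (cv2) and the standard library are available. Lean on these libraries where they do the work, as an engineer would, in place of code of your own. Each camera call takes 0.05 s, during which the arm holds its last target. There are 200 camera calls.

## Working session

There is one attempt and no reset: what is moved stays moved. The work goes in short steps, Python scripts to look and compute and a tool call to move; the robot and the scene stay as the last step left them, time stands still between calls to the robot, and variables do not carry over. Pictures are saved under pics/ and viewed, at most 14 in all, crops included, and the job is handed in when it is done.

Besides the shell and the picture viewer there is one more tool, called after ">>>" as name(argument=value, ...), one argument or row to a line, values as JSON. play_rows: Moves the arm, as the interface text tells. Shifts and turns lie within -1 to 1; 1 stands for 0.2 m of shift or pi/2 rad of turn. Its arguments: {"type":"object","properties":{"commands":{"type":"array","items":{"type":"array","items":{"type":"array","items":{"type":"number","minimum":-1,"maximum":1}}}},"grip_force":{"type":"number"}},"required":["commands"]}

```bash
mkdir -p pics; cat > h.py <<'E'
import numpy as np, cv2
from bench import get_obs, viewer, r
from scipy.spatial.transform import Rotation as R
def cam(p):
    H,W=p["pixels"].shape[:2]; f=H/2/np.tan(np.radians(p["fovy"])/2)
    return np.array([[f,0,p["cx"]],[0,f,p["cy"]],[0,0,1.]]), np.array(p["distortion"],float)
def c2w(p,o=None):
    if "world_to_cam" in p: return np.linalg.inv(np.array(p["world_to_cam"]))
    T=np.eye(4); T[:3,:3]=R.from_rotvec(o["orientation"]).as_matrix(); T[:3,3]=o["tcp_pos"]
    return T@np.array(p["hand_eye"])
def onplane(p,uv,z,o=None):
    K,d=cam(p); n=cv2.undistortPoints(np.array(uv,float).reshape(-1,1,2),K,d).reshape(-1,2)
    M=c2w(p,o); D=np.c_[n[:,0],-n[:,1],-np.ones(len(n))]@M[:3,:3].T
    return M[:3,3]+D*((z-M[2,3])/D[:,2])[:,None]
def proj(p,X,o=None):
    K,d=cam(p); M=np.linalg.inv(c2w(p,o)); X=np.atleast_2d(X)@M[:3,:3].T+M[:3,3]
    X=X*[1,-1,-1]; return cv2.projectPoints(X,np.zeros(3),np.zeros(3),K,d)[0].reshape(-1,2)
def grab(n,save=None):
    o=get_obs(); p=viewer.grab_frame(n)
    if save: cv2.imwrite(f"pics/{save}.png",p["pixels"][:,:,::-1])
    return p,o
E
python3 - <<'E'
from h import *
o=get_obs(); print({k:np.round(v,3) for k,v in o.items()})
print(R.from_rotvec(o["orientation"]).as_matrix().round(3))
ims=[]
for n in ["top","side"]:
    p,o=grab(n); ims.append(p["pixels"])
    print(n,c2w(p).round(2).tolist(),p["distortion"])
    for t in ["deep_crate","mid_crate","top_crate","top_crate_bar","mid_crate_bar","capper","bottle_0","conical_flask"]:
        for q in viewer.trace(p,t)[:6]: print(n,t,round(q["score"],2),np.round(q["rect"]),q["pixels"].sum())
for n,i in zip("ab",ims): cv2.imwrite(f"pics/{n}.png",cv2.resize(i,(800,600))[:,:,::-1])
E
```

```text
{'clock': np.float64(0.0), 'joints': array([ 1.107,  0.478,  0.022,  1.556, -0.012,  1.109, -0.083]), 'qvel': array([-0.001, -0.001,  0.001, -0.001, -0.   , -0.   ,  0.002]), 'tau': array([-0.0000e+00, -5.9646e+01,  1.6080e+00, -2.8119e+01,  1.2000e-02,
        9.0000e-03, -0.0000e+00]), 'tcp_pos': array([ 0.235, -0.632,  0.23 ]), 'orientation': array([-3.09e+00, -5.56e-01,  1.00e-03]), 'contact_force': array([ 1.208,  0.511, -1.095]), 'moment': array([ 0.026, -0.013,  0.004]), 'gripper_force': np.float64(0.0), 'grip_width': np.float64(0.086)}
[[ 0.937  0.348 -0.001]
 [ 0.348 -0.937  0.002]
 [-0.    -0.002 -1.   ]]
top [[-0.42, 0.72, -0.56, -0.18], [-0.91, -0.32, 0.27, 0.51], [0.02, 0.62, 0.79, 1.18], [0.0, 0.0, 0.0, 1.0]] [-0.04643885  0.          0.          0.          0.        ]
top deep_crate 0.6 [267. 179. 322. 243.] 1157
top mid_crate 0.58 [263. 171. 327. 227.] 658
top top_crate 0.72 [261. 155. 327. 214.] 2828
top top_crate_bar 0.64 [264. 150. 329. 214.] 2745
top mid_crate_bar 0.91 [262. 170. 327. 224.] 543
top mid_crate_bar 0.24 [222. 202. 232. 226.] 309
top capper 0.76 [156. 139. 265. 273.] 6161
top bottle_0 0.82 [220. 204. 233. 227.] 327
top bottle_0 0.76 [170. 253. 193. 278.] 393
top bottle_0 0.72 [236. 222. 248. 247.] 303
top bottle_0 0.63 [148. 266. 168. 290.] 401
top conical_flask 0.71 [318. 142. 337. 173.] 394
side [[0.17, -0.68, 0.72, 1.48], [0.99, 0.13, -0.12, -0.0], [-0.01, 0.72, 0.69, 0.99], [0.0, 0.0, 0.0, 1.0]] [-0.02692645  0.          0.          0.          0.        ]
```

View pics/a.png

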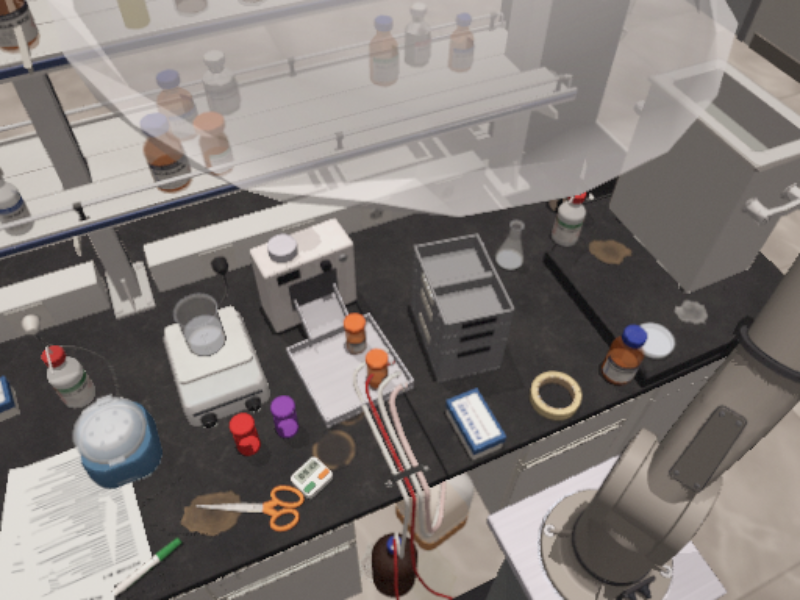

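View pics/b.png

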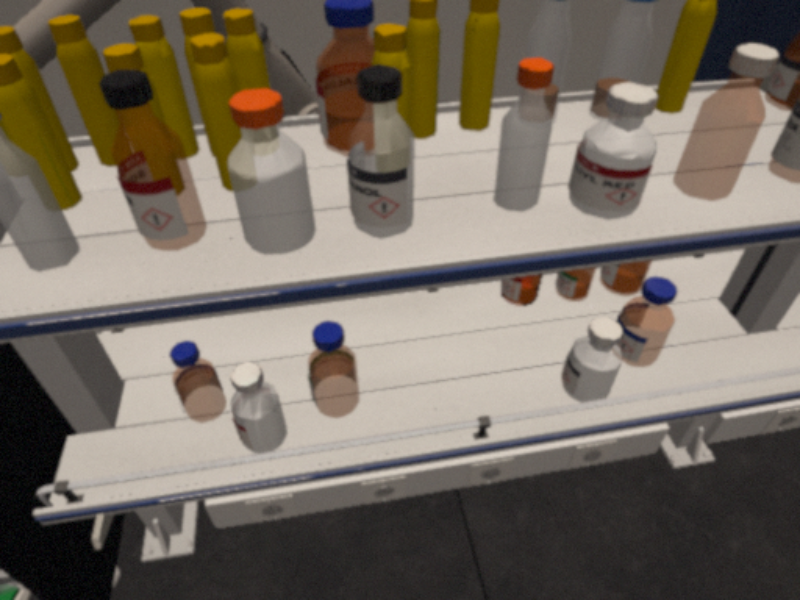

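```bash
cat > m.py <<'E'
from h import *
p,o=grab("top")
s=512/800
def f(n,uv,z): print(n,onplane(p,[np.array(uv)*s],z)[0].round(3))
f("stack TL rim",(415,243),.206);f("stack TR",(478,233),.206);f("stack BR",(511,311),.206);f("stack BL",(440,322),.206)
f("bar L",(428,300),.196);f("bar R",(503,287),.196)
f("deep front bottom L",(433,372),0);f("deep front bottom R",(501,367),0)
for n,uv in dict(tray1=(288,352),tray2=(368,317),tray3=(412,384),tray4=(334,421)).items(): f(n,uv,.03)
for n,uv in dict(b1=(355,322),b2=(376,357),red=(241,424),pur=(283,406)).items(): f(n,uv,.095)
f("knob",(282,245),.225)
for n,uv in dict(curb1=(545,255),curb2=(648,378),curb3=(740,345),ring=(556,395),flask=(510,262),box1=(500,440),box2=(447,400),blue=(620,375),sb=(567,240),edgeL=(150,594),edgeR=(640,375),post=(140,305),boxwall=(430,175),machbase=(690,285),mach2=(612,195)).items(): f(n,uv,0.0)
v=p["pixels"]
cv2.imwrite("pics/c.png",cv2.resize(v[130:290,150:450],(800,427),interpolation=cv2.INTER_CUBIC)[:,:,::-1])
w,o=grab("wrist","d")
for t in ["bottle_0","mid_crate","deep_crate","top_crate_bar","capper"]:
    for q in viewer.trace(w,t)[:4]: print("wrist",t,round(q["score"],2),np.round(q["rect"]))
print(c2w(w,o).round(3), w["hand_eye"])
E
python3 m.py
```

```text
stack TL rim [0.652 0.074 0.206]
stack TR [ 0.625 -0.059  0.206]
stack BR [ 0.418 -0.017  0.206]
stack BL [0.45  0.118 0.206]
bar L [0.513 0.112 0.196]
bar R [ 0.483 -0.038  0.196]
deep front bottom L [0.469 0.111 0.   ]
deep front bottom R [ 0.421 -0.029  0.   ]
tray1 [0.622 0.38  0.03 ]
tray2 [0.64  0.188 0.03 ]
tray3 [0.444 0.173 0.03 ]
tray4 [0.43  0.349 0.03 ]
b1 [0.592 0.236 0.095]
b2 [0.495 0.23  0.095]
red [0.46  0.518 0.095]
pur [0.464 0.435 0.095]
knob [0.738 0.329 0.225]
curb1 [ 0.661 -0.293  0.   ]
curb2 [ 0.266 -0.305  0.   ]
curb3 [ 0.25  -0.552  0.   ]
ring [ 0.313 -0.1    0.   ]
flask [ 0.676 -0.202  0.   ]
box1 [0.271 0.06  0.   ]
box2 [0.396 0.115 0.   ]
blue [ 0.298 -0.253  0.   ]
sb [ 0.682 -0.373  0.   ]
edgeL [ 0.262  0.756 -0.   ]
edgeR [ 0.28  -0.293  0.   ]
post [0.905 0.646 0.   ]
boxwall [ 1.042 -0.164  0.   ]
machbase [ 0.436 -0.564  0.   ]
mach2 [ 0.775 -0.58   0.   ]
[[ 0.349  0.903  0.252  0.298]
 [-0.937  0.336  0.094 -0.608]
 [ 0.    -0.269  0.963  0.374]
 [ 0.     0.     0.     1.   ]] [[ 2.36738905e-04  9.63105861e-01  2.69122730e-01  6.79303167e-02]
 [ 9.99999951e-01 -1.73254913e-04 -2.59643887e-04 -1.10975325e-03]
 [-2.03437714e-04  2.69122779e-01 -9.63105855e-01 -1.42696559e-01]
 [ 0.00000000e+00  0.00000000e+00  0.00000000e+00  1.00000000e+00]]
```

View pics/c.png

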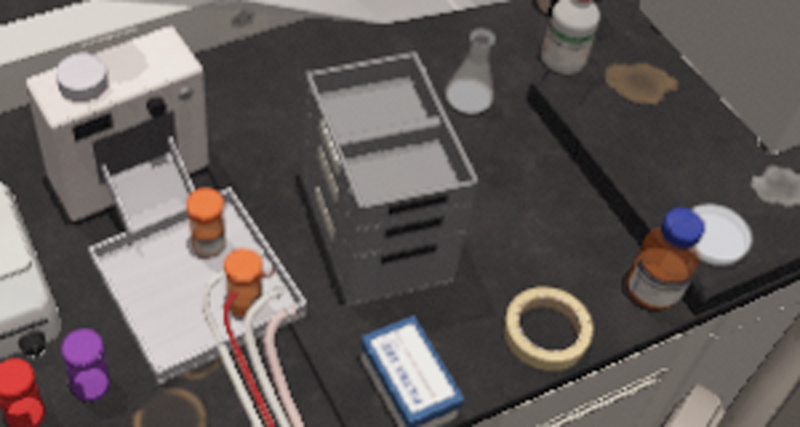

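View pics/d.png

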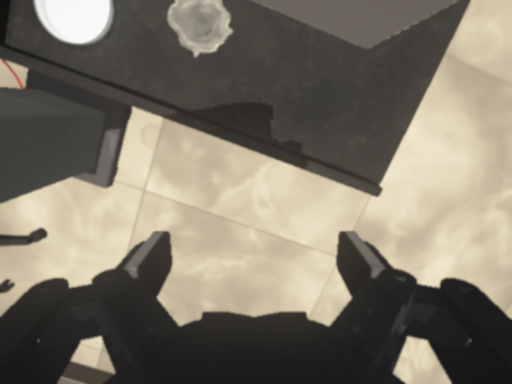

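Candidates in the top picture at 800x600: orange bottles in the tray at (355,335) and (376,370), which are the ones I want. The look-alikes outside the tray are red at (243,432) and purple at (284,415), so I leave those. The stack is at (460,300), the flask at (510,250), the curb at (595,320), and the clear patch lies between the stack and the curb. The crop confirms two orange-capped bottles in the tray.

>>> play_rows(
  commands=[
    [[-1,0,0,-0.2,0],[-1,0,0,-0.4,0],[-1,0,0,-0.6,0],[-1,0,0,-0.85,0],[-1,0.2,-0.2,-0.85,0],[-1,0.4,-0.4,-0.85,0],[-1,0.55,-0.55,-0.85,0],[-1,0.7,-0.7,-0.85,0],[-1,0.85,-0.85,-0.85,0],[-1,1,-1,-0.85,0]],
  ],
)

```text
clock: 2.08
tcp_pos: [0.3395, -0.4039, 0.4015]
orientation: [3.091, 0.556, 0.0]
contact_force: [0.9, 0.6, -0.1]
grip_width: 0.0854
gripper_force: 0.0
```

>>> play_rows(
  commands=[
    [[-1,0.15,-0.15,0,0],[-1,0.3,-0.3,0,0],[-1,0.45,-0.45,0,0],[-1,0.6,-0.6,0,0],[-1,0.75,-0.75,0,0],[-1,0.9,-0.9,0,0],[-1,1,-1,0,0]],
  ],
)

```text
clock: 2.67
tcp_pos: [0.4577, -0.1452, 0.4017]
orientation: [3.091, 0.56, 0.002]
contact_force: [0.1, 0.2, -0.4]
grip_width: 0.0856
gripper_force: 0.0
```

>>> play_rows(
  commands=[
    [[-1,0.15,-0.15,0,-0.08],[-1,0.3,-0.3,0,-0.16],[-1,0.45,-0.45,0,-0.24],[-1,0.55,-0.57,0,-0.32],[-1,0.55,-0.57,0,-0.4],[-1,0.55,-0.57,0,-0.48],[-1,0.55,-0.57,0,-0.56],[-1,0.55,-0.57,0,-0.64],[-1,0.55,-0.57,0,-0.64],[-1,0.55,-0.57,0,-0.64]],
  ],
)

```text
clock: 3.5
tcp_pos: [0.5202, -0.0036, 0.4013]
orientation: [2.445, 1.972, 0.0]
contact_force: [-0.5, -0.3, -0.1]
grip_width: 0.0856
gripper_force: 0.0
```

```bash
cat > w.py <<'E'
import sys
from h import *
w,o=grab("wrist",sys.argv[1])
print(o["clock"],o["tcp_pos"].round(4),R.from_rotvec(o["orientation"]).as_matrix().round(3).tolist(),o["joints"].round(2))
for t in sys.argv[2:]:
    for q in viewer.trace(w,t)[:4]:
        c,s,a=cv2.minAreaRect(cv2.findNonZero(q["pixels"].astype(np.uint8)))
        print(t,round(q["score"],2),np.round(q["rect"]),np.round(c),np.round(s),round(a,1))
E
python3 w.py e top_crate bottle_0 capper
```

```text
3.5 [ 0.5202 -0.0036  0.4013] [[0.212, 0.977, 0.0], [0.977, -0.212, -0.0], [-0.0, 0.0, -1.0]] [ 0.39  0.14 -0.56  1.65  0.08  1.37 -0.4 ]
top_crate 0.61 [169.  74. 353. 200.] [264. 136.] [120. 182.] 86.6
bottle_0 0.92 [186.   0. 223.  32.] [204.  16.] [36. 31.] 0.0
capper 0.77 [177.   0. 384.  62.] [278.  30.] [ 61. 207.] 90.0
```

View pics/e.png

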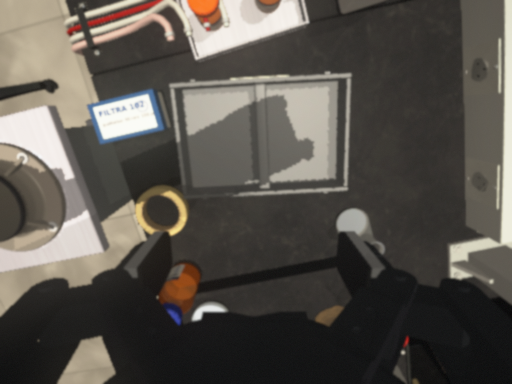

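The wrist view shows the stack's top rim with corners at about (170,84), (351,74), (348,190) and (182,197), and the bar from (259,86) to (264,187). The hoses are clamped at the tray's front edge at (85,40).

```bash
python3 - <<'E'
from h import *
w,o=grab("wrist")
i=w["pixels"][50:220,150:370]; cv2.imwrite("pics/f.png",cv2.resize(i,(776,600),interpolation=cv2.INTER_CUBIC)[:,:,::-1])
P=onplane(w,[(170,84),(351,74),(348,190),(182,197)],.206,o);print(P.round(3),P.mean(0).round(4))
B=onplane(w,[(259,86),(264,187)],.196,o);print(B.round(3),B.mean(0))
E
```

```text
[[ 0.446  0.113  0.206]
 [ 0.651  0.08   0.206]
 [ 0.63  -0.057  0.206]
 [ 0.422 -0.021  0.206]] [0.5371 0.0287 0.206 ]
[[ 0.546  0.09   0.196]
 [ 0.527 -0.033  0.196]] [0.53611423 0.02825094 0.196     ]
```

View pics/f.png

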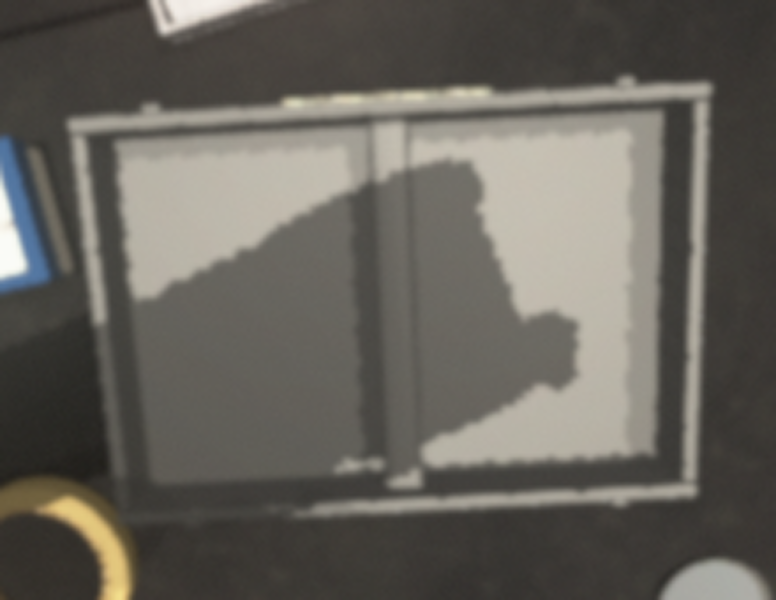

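>>> play_rows(
  commands=[
    [[-1,0.175,0.048,0,-0.032],[-1,0.175,0.048,0.2,-0.032],[-1,0.175,0.048,0.4,-0.032],[-1,0.175,0.048,0.55,-0.032],[-1,0.175,0.048,0.7,-0.032],[-1,0.175,0.048,0.8,-0.032],[-1,0.175,0.048,0.8,-0.032],[-1,0.175,0.048,0.8,-0.032]],
  ],
)

```text
clock: 4.42
tcp_pos: [0.5366, 0.0286, 0.241]
orientation: [-2.391, -2.036, 0.002]
contact_force: [0.7, 0.2, 0.6]
grip_width: 0.0854
gripper_force: 0.0
```

```bash
python3 w.py g >/dev/null; python3 -c "
from h import *
o=get_obs();print(o['tcp_pos'],R.from_rotvec(o['orientation']).as_matrix().round(3).tolist())"
```

```text
[0.537573   0.0288932  0.24229918] [[0.159, 0.987, 0.001], [0.987, -0.159, 0.0], [0.0, 0.001, -1.0]]
```

>>> play_rows(
  commands=[
    [[-1,0,0,0.12,0],[-1,0,0,0.24,0],[-1,0,0,0.34,0],[-1,0,0,0.34,0],[0.3,0,0,0.34,0],[0.9,0,0,0.34,0],[0.9,0,0,0.34,0],[0.9,0,0,0.34,0],[0.9,0,0,0.34,0],[1,0,0,0.34,0],[1,0,0,0.34,0],[1,0,0,0.34,0]],
  ],
  grip_force=60,
)

```text
clock: 5.47
tcp_pos: [0.5376, 0.0287, 0.1742]
orientation: [2.391, 2.037, 0.002]
contact_force: [-1.0, -0.8, 6.1]
grip_width: 0.0124
gripper_force: 59.6
```

>>> play_rows(
  commands=[
    [[1,0,0,-0.08,0],[1,0,0,-0.2,0],[1,0,0,-0.35,0],[1,0,0,-0.45,0],[1,-0.12,0,-0.45,-0.03],[1,-0.28,0,-0.45,-0.06],[1,-0.44,0,-0.45,-0.103],[1,-0.6,0,-0.45,-0.103],[1,-0.76,0,-0.45,-0.103],[1,-0.9,0,-0.45,-0.103],[1,-0.98,0,-0.45,-0.103],[1,-0.98,0,-0.45,-0.103]],
  ],
)

```text
clock: 6.47
tcp_pos: [0.5041, -0.1699, 0.2624]
orientation: [-2.226, -2.216, 0.004]
contact_force: [-0.4, -1.3, -2.0]
grip_width: 0.0129
gripper_force: 58.8
```

```bash
python3 w.py g2 top_crate conical_flask;python3 - <<'E'
from h import *
p,o=grab("top")
cv2.imwrite("pics/h.png",cv2.resize(p["pixels"][130:290,200:450],(800,512),interpolation=cv2.INTER_CUBIC)[:,:,::-1])
C=np.array([[.39,-.268,0],[.6,-.268,0],[.6,-.128,0],[.39,-.128,0]]);print((proj(p,C)-[200,130])*3.2)
E
```

```text
6.4667 [ 0.5041 -0.1699  0.2624] [[0.005, 1.0, -0.002], [1.0, -0.005, -0.002], [-0.002, -0.002, -1.0]] [ 0.63  0.25 -0.51  1.83  0.14  1.09  0.07]
top_crate 0.73 [  0. 100. 512. 323.] [256. 210.] [221. 511.] 90.0
[[589.9861949  281.47998113]
 [485.80121853 147.74240899]
 [382.60268006 185.02067699]
 [481.52206387 325.55125226]]
```

View pics/h.png

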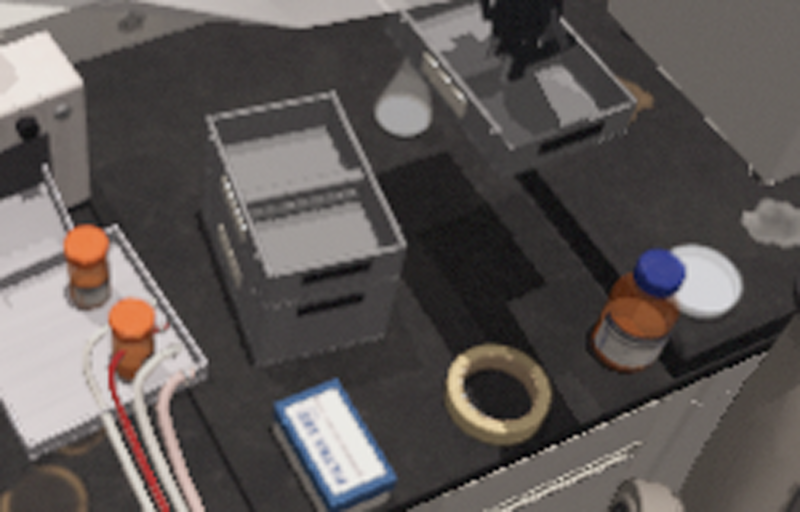

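The crop shows the top crate held level, the flask base at (404,120) and the curb's near edge running (520,175) to (600,285). My planned spot sat about 10 mm from the curb, so I shift it about 14 mm left.

>>> play_rows(
  commands=[
    [[1,-0.07,-0.08,0,0],[1,-0.07,-0.08,0.12,0],[1,-0.07,-0.08,0.24,0],[1,-0.07,-0.08,0.36,0],[1,-0.07,-0.08,0.48,0],[1,-0.07,-0.08,0.6,0],[1,-0.07,-0.08,0.72,0],[1,-0.07,-0.08,0.84,0],[1,-0.07,-0.08,0.95,0],[1,-0.07,-0.08,1,0],[1,-0.07,-0.08,1,0]],
  ],
)

```text
clock: 7.58
tcp_pos: [0.4886, -0.1772, 0.0613]
orientation: [-2.213, -2.224, 0.002]
contact_force: [0.6, 0.1, -2.5]
grip_width: 0.0128
gripper_force: 58.8
```

>>> play_rows(
  commands=[
    [[1,0,0,0.05,0],[1,0,0,0.1,0],[1,0,0,0.15,0],[1,0,0,0.18,0],[1,0,0,0.2,0],[1,0,0,0.21,0],[1,0,0,0.21,0]],
  ],
)

```text
clock: 8.17
tcp_pos: [0.4898, -0.1789, 0.021]
orientation: [-2.219, -2.224, 0.0]
contact_force: [-0.1, 1.2, -1.6]
grip_width: 0.0125
gripper_force: 59.0
```

>>> play_rows(
  commands=[
    [[1,0,0,0.01,0],[1,0,0,0.014,0],[1,0,0,0.014,0],[0,0,0,0.014,0],[-1,0,0,0.0,0],[-1,0,0,0,0],[-1,0,0,0,0],[-1,0,0,-0.15,0],[-1,0,0,-0.35,0],[-1,0,0,-0.55,0],[-1,0,0,-0.75,0],[-1,0,0,-1,0]],
  ],
)

```text
clock: 9.17
tcp_pos: [0.4893, -0.1786, 0.2148]
orientation: [-2.218, -2.224, 0.0]
contact_force: [0.7, -0.7, -0.1]
grip_width: 0.0853
gripper_force: 0.0
```

>>> play_rows(
  commands=[
    [[-1,0,0,-0.2,0],[-1,0,0,-0.4,0.04],[-1,0.2,0,-0.6,0.08],[-1,0.4,0,-0.6,0.103],[-1,0.6,0.1,-0.6,0.103],[-1,0.8,0.2,-0.6,0.103],[-1,0.8,0.23,-0.6,0.103],[-1,0.8,0.23,-0.6,0.103],[-1,0.8,0.23,-0.6,0.103]],
  ],
)

```text
clock: 9.92
tcp_pos: [0.5355, -0.0178, 0.3328]
orientation: [-2.388, -2.04, 0.0]
contact_force: [-0.0, -0.9, -1.2]
grip_width: 0.0855
gripper_force: 0.0
```

```bash
python3 w.py i mid_crate top_crate; python3 -c "
import cv2;cv2.imwrite('pics/i2.png',cv2.resize(cv2.imread('pics/i.png'),(800,600),interpolation=cv2.INTER_CUBIC))"
```

```text
9.9167 [ 0.5355 -0.0178  0.3328] [[0.156, 0.988, -0.0], [0.988, -0.156, 0.0], [0.0, -0.0, -1.0]] [ 0.44  0.22 -0.61  1.72  0.13  1.24 -0.36]
mid_crate 0.9 [146.  62. 348. 197.] [249. 128.] [131. 198.] 89.6
top_crate 0.41 [176. 198. 308. 294.] [241. 248.] [ 83. 126.] 81.7
```

View pics/i2.png

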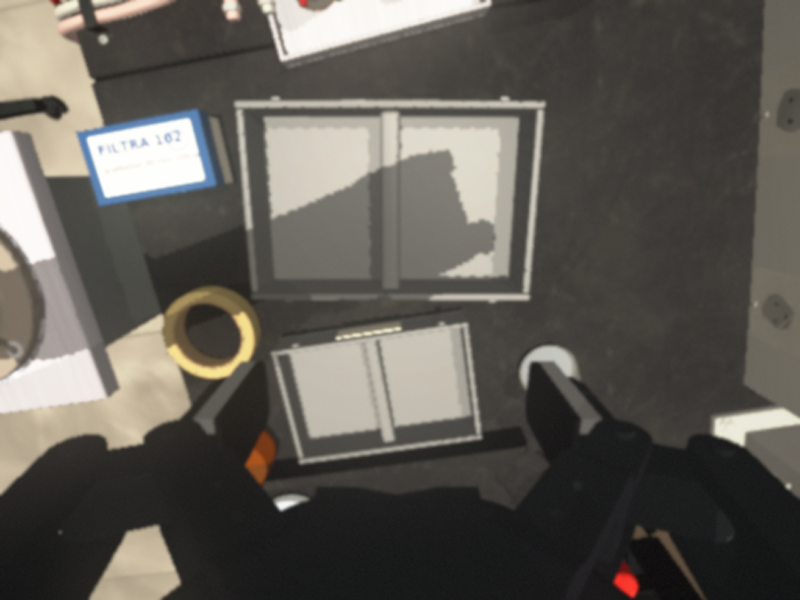

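Mid crate rim corners at 800 scale are (235,102), (546,101), (529,299) and (254,299), with its bar at (390,112) to (390,290). The top crate stands on the patch at (272,352), (468,322), (481,437), (300,462).

```bash
cat >> h.py <<'E'
def quad(p,o,uv,z):
    P=onplane(p,np.array(uv)*.64,z,o); c=P.mean(0)
    e=(P[1]-P[0]+P[2]-P[3])[:2]; f=(P[0]-P[3]+P[1]-P[2])[:2]
    print("quad",c.round(4),"long yaw",np.degrees(np.arctan2(e[1],e[0])).round(2),"short yaw-90",np.degrees(np.arctan2(f[1],f[0])).round(2)-90,np.linalg.norm(e)/2,np.linalg.norm(f)/2)
def go(o,x,y,z,yawdeg):
    M=R.from_rotvec(o["orientation"]).as_matrix(); t=M.T@(np.array([x,y,z])-o["tcp_pos"])/.2
    cur=np.degrees(np.arctan2(M[1,1],M[0,1])); d=(yawdeg-cur+90)%180-90
    print("tcp",o["tcp_pos"].round(4),"yaw",cur.round(2),"shift",t.round(3),"turn",(-d/90).round(3))
E
python3 - <<'E'
from h import *
w,o=grab("wrist")
quad(w,o,[(235,102),(546,101),(529,299),(254,299)],.162)
B=onplane(w,np.array([(390,112),(390,290)])*.64,.152,o);print(B.round(3),B.mean(0))
quad(w,o,[(272,352),(468,322),(481,437),(300,462)],.05)
go(o,.537,.0285,.15,-9.3)
E
```

```text
quad [0.5374 0.0256 0.162 ] long yaw -9.17 short yaw-90 -9.14 0.2079998610036149 0.13820275861302728
[[ 0.547  0.088  0.152]
 [ 0.526 -0.038  0.152]] [0.53650622 0.02496666 0.152     ]
quad [ 0.4888 -0.1814  0.05  ] long yaw 0.0 short yaw-90 -0.5 0.2085723921493327 0.1382723000676992
tcp [ 0.535  -0.0204  0.3327] yaw -9.27 shift [ 0.244 -0.029  0.913] turn 0.0
```

>>> play_rows(
  commands=[
    [[-1,0.12,-0.015,0,0],[-1,0.24,-0.03,0.15,0],[-1,0.24,-0.03,0.35,0],[-1,0.24,-0.03,0.55,0],[-1,0.24,-0.03,0.75,0],[-1,0.24,-0.03,0.9,0],[-1,0.24,-0.03,1,0],[-1,0.24,-0.03,1,0]],
  ],
)

```text
clock: 10.78
tcp_pos: [0.5338, 0.0276, 0.1287]
orientation: [-2.39, -2.033, 0.011]
contact_force: [-0.7, -0.2, 0.1]
grip_width: 0.0854
gripper_force: 0.0
```

>>> play_rows(
  commands=[
    [[-1,0,0,0.025,0],[0.3,0,0,0.025,0],[0.9,0,0,0.025,0],[1,0,0,0.025,0],[1,0,0,0.025,0],[1,0,0,0.025,0],[1,0,0,0.025,0],[1,0,0,0.025,0],[1,0,0,0.025,0],[1,0,0,0.025,0]],
  ],
)

```text
clock: 11.62
tcp_pos: [0.5378, 0.0296, 0.1287]
orientation: [2.391, 2.037, 0.001]
contact_force: [-1.1, -0.7, 6.4]
grip_width: 0.0129
gripper_force: 59.7
```

>>> play_rows(
  commands=[
    [[1,0,0,-0.08,0],[1,0,0,-0.2,0],[1,0,0,-0.35,0],[1,0,0,-0.35,0],[1,-0.12,0,-0.35,-0.03],[1,-0.28,-0.02,-0.35,-0.06],[1,-0.44,-0.04,-0.35,-0.102],[1,-0.6,-0.06,-0.35,-0.102],[1,-0.76,-0.078,-0.35,-0.102],[1,-0.9,-0.078,-0.35,-0.102],[1,-0.99,-0.078,-0.35,-0.102],[1,-0.99,-0.078,-0.35,-0.102]],
  ],
)

```text
clock: 12.62
tcp_pos: [0.4881, -0.1688, 0.1966]
orientation: [-2.228, -2.214, 0.005]
contact_force: [0.2, 0.1, -3.1]
grip_width: 0.0132
gripper_force: 59.1
```

```bash
python3 -c "
from h import *
go(get_obs(),.4888,-.1782,.070+.008,-.2)"
```

```text
tcp [ 0.4881 -0.1688  0.1966] yaw -0.37 shift [-0.046  0.005  0.593] turn -0.002
```

>>> play_rows(
  commands=[
    [[1,-0.046,0.005,0,0],[1,-0.046,0.005,0.12,0],[1,-0.046,0.005,0.24,0],[1,-0.046,0.005,0.36,0],[1,-0.046,0.005,0.46,0],[1,-0.046,0.005,0.54,0],[1,-0.046,0.005,0.59,0],[1,-0.046,0.005,0.61,0],[1,-0.046,0.005,0.625,0],[1,-0.046,0.005,0.625,0]],
  ],
)

```text
clock: 13.45
tcp_pos: [0.4913, -0.1733, 0.0735]
orientation: [2.22, 2.222, -0.002]
contact_force: [-2.1, 0.5, 0.6]
grip_width: 0.013
gripper_force: 60.1
```

>>> play_rows(
  commands=[
    [[1,0,0,0,0],[1,0,0,0.01,0],[1,0,0,0.02,0],[1,0,0,0.02,0]],
  ],
)

```text
clock: 13.78
tcp_pos: [0.4923, -0.1734, 0.0725]
orientation: [2.219, 2.22, -0.003]
contact_force: [-12.7, 0.0, 34.9]
grip_width: 0.0129
gripper_force: 65.3
```

>>> play_rows(
  commands=[
    [[1,0,0,-0.03,0],[1,0,0,-0.06,0],[1,0,0,-0.06,0]],
  ],
)

```text
clock: 14.03
tcp_pos: [0.4926, -0.1725, 0.0822]
orientation: [2.219, 2.221, 0.003]
contact_force: [0.1, -0.2, -3.7]
grip_width: 0.0127
gripper_force: 59.9
```

```bash
python3 - <<'E'
from h import *
p,o=grab("top"); print(o["tcp_pos"],o["orientation"],o["contact_force"])
w,o=grab("wrist")
a=cv2.resize(p["pixels"][150:250,250:400],(798,532),interpolation=cv2.INTER_CUBIC)
cv2.imwrite("pics/j.png",a[:,:,::-1]); cv2.imwrite("pics/j2.png",w["pixels"][:,:,::-1])
E
```

```text
[ 0.49259821 -0.1724668   0.08220314] [2.2185833  2.22120077 0.00265868] [ 0.09491083 -0.22862468 -3.73101629]
```

View pics/j.png

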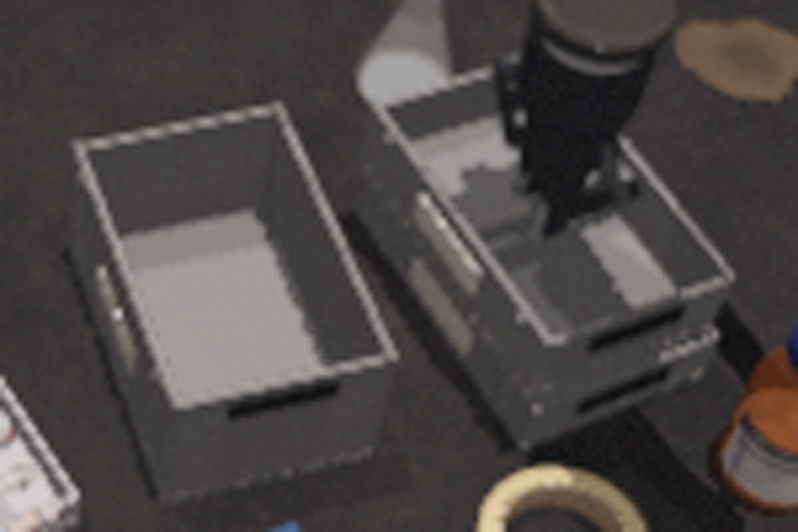

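```bash
python3 - <<'E'
from h import *
p,o=grab("top")
def rim(x,y,z): return np.array([[x+a*.105,y+b*.07,z] for a,b in [(-1,1),(-1,-1),(1,1),(1,-1)]])
s=(798/150); f=lambda X:((proj(p,X)-[250,150])*s).round()
for n,x,y,z in [("top rim",.4888,-.1786,.05),("top rim img",.4888,-.1814,.05),("mid rim",.4926,-.1725,.056+.06)]: print(n,f(rim(x,y,z)).tolist())
E
```

```text
top rim [[529.0, 409.0], [716.0, 334.0], [360.0, 169.0], [537.0, 106.0]]
top rim img [[533.0, 407.0], [719.0, 332.0], [363.0, 168.0], [540.0, 105.0]]
mid rim [[538.0, 345.0], [732.0, 269.0], [362.0, 102.0], [545.0, 39.0]]
```

>>> play_rows(
  commands=[
    [[1,-0.018,-0.019,0,0],[1,-0.018,-0.019,0,0],[1,-0.018,-0.019,0.02,0],[1,-0.018,-0.019,0.035,0],[1,-0.018,-0.019,0.05,0],[1,-0.018,-0.019,0.06,0],[1,-0.018,-0.019,0.06,0]],
  ],
)

```text
clock: 14.77
tcp_pos: [0.4876, -0.176, 0.0734]
orientation: [2.219, 2.222, -0.005]
contact_force: [-20.6, 4.9, 55.0]
grip_width: 0.0128
gripper_force: 68.3
```

>>> play_rows(
  commands=[
    [[1,0,0,-0.05,0],[1,0,-0.015,-0.05,0],[1,0,-0.015,-0.05,0],[1,0,-0.015,-0.03,0],[1,0,-0.015,-0.02,0],[1,0,-0.015,-0.01,0],[1,0,-0.015,-0.005,0],[1,0,-0.015,-0.005,0]],
  ],
)

```text
clock: 15.43
tcp_pos: [0.4853, -0.1754, 0.072]
orientation: [2.22, 2.223, -0.001]
contact_force: [-9.3, 4.2, 34.0]
grip_width: 0.0126
gripper_force: 66.5
```

```bash
python3 - <<'E'
from h import *
p,o=grab("top"); print(o["tcp_pos"].round(4),o["orientation"].round(4),o["contact_force"].round(1),o["moment"].round(2))
w,o=grab("wrist"); v=cv2.resize(w["pixels"],(800,600))
cv2.imwrite("pics/k.png",v[:,:,::-1])
a=cv2.resize(p["pixels"][160:240,310:390],(600,600),interpolation=cv2.INTER_CUBIC);cv2.imwrite("pics/k2.png",a[:,:,::-1])
E
```

```text
[ 0.4853 -0.1754  0.072 ] [ 2.2196e+00  2.2227e+00 -1.2000e-03] [-9.3  4.2 34. ] [ 0.65  2.58 -0.15]
```

View pics/k.png

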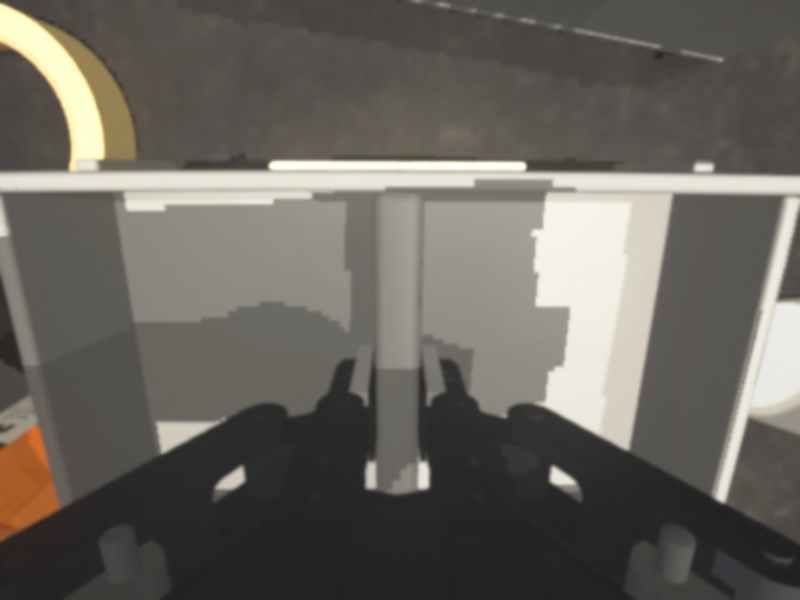

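>>> play_rows(
  commands=[
    [[1,0,0,0,0],[0,0,0,-0.01,0],[-1,0,0,-0.02,0],[-1,0,0,-0.02,0],[-1,0,0,-0.02,0],[-1,0,0,-0.2,0],[-1,0,0,-0.4,0],[-1,0,0,-0.6,0],[-1,0,0,-0.8,0],[-1,0,0,-1,0],[-1,0,0,-1,0]],
  ],
)

```text
clock: 16.45
tcp_pos: [0.4887, -0.1769, 0.2774]
orientation: [2.213, 2.214, 0.008]
contact_force: [1.2, -0.3, 0.7]
grip_width: 0.0855
gripper_force: 0.0
```

>>> play_rows(
  commands=[
    [[-1,0,0,-0.2,0],[-1,0,0,-0.3,0],[-1,0.3,0,-0.3,0],[-1,0.5,0,-0.3,0],[-1,0.5,0,-0.3,0],[-1,0.5,0,-0.3,0]],
  ],
)

```text
clock: 16.95
tcp_pos: [0.4846, -0.0711, 0.3298]
orientation: [-2.212, -2.23, -0.002]
contact_force: [-0.1, -0.4, -1.3]
grip_width: 0.085
gripper_force: 0.0
```

```bash
python3 - <<'E'
from h import *
p,o=grab("top"); print(o["tcp_pos"].round(4))
w,o=grab("wrist")
a=cv2.resize(p["pixels"][130:270,210:400],(800,589),interpolation=cv2.INTER_CUBIC)
cv2.imwrite("pics/l.png",a[:,:,::-1]); cv2.imwrite("pics/l2.png",cv2.resize(w["pixels"],(800,600))[:,:,::-1])
E
```

```text
[ 0.4846 -0.0711  0.3298]
```

View pics/l.png

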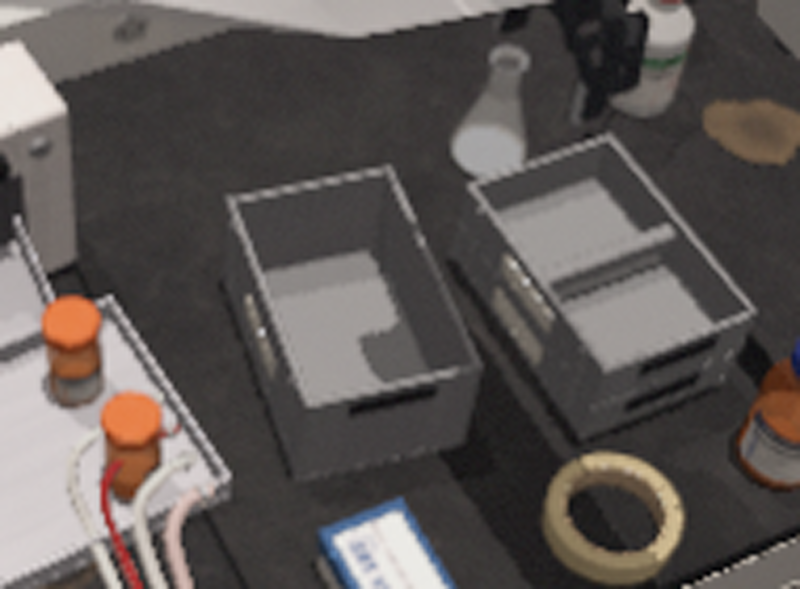

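View pics/l2.png

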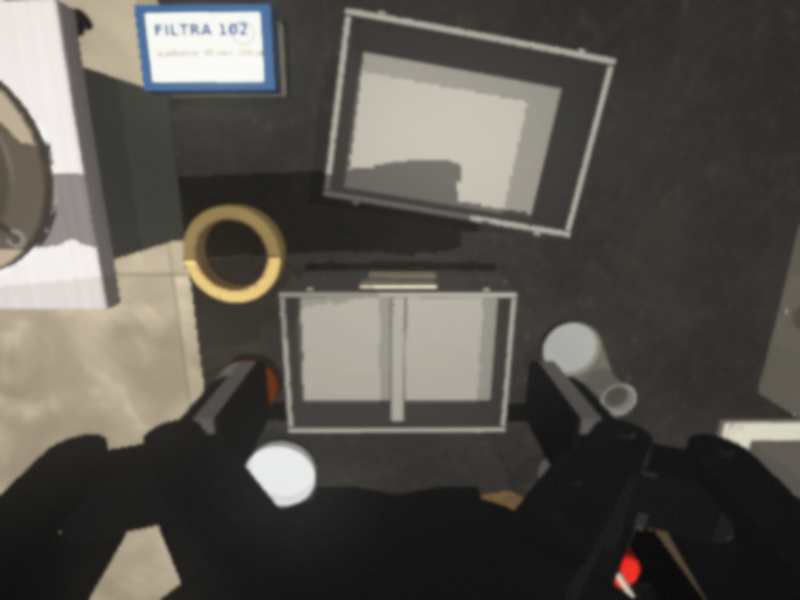

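The mid crate is seated in the top crate at 800-scale corners (280,294), (517,294), (504,431), (290,431). The deep crate is empty, with corners (346,10), (615,61), (570,236), (325,194).

```bash
python3 - <<'E'
from h import *
w,o=grab("wrist")
quad(w,o,[(280,294),(517,294),(504,431),(290,431)],.104)
quad(w,o,[(346,10),(615,61),(570,236),(325,194)],.108)
E
```

```text
quad [ 0.4848 -0.1797  0.104 ] long yaw 0.17 short yaw-90 -0.4099999999999966 0.20810261746690661 0.13791013007832548
quad [0.5376 0.0256 0.108 ] long yaw -9.31 short yaw-90 -8.810000000000002 0.20755666435059875 0.13604234194071324
```

>>> play_rows(
  commands=[
    [[-1,0.2,0.04,0,0],[-1,0.4,0.08,0,0],[-1,0.6,0.1,0,0],[-1,0.8,0.12,0,0],[-1,1,0.16,0,0],[-1,1,0.16,0,0],[-1,1,0.16,0,0]],
  ],
)

```text
clock: 17.68
tcp_pos: [0.5167, 0.1249, 0.3293]
orientation: [-2.216, -2.224, 0.0]
contact_force: [0.0, -0.7, 0.5]
grip_width: 0.0854
gripper_force: 0.0
```

```bash
cat > bot.py <<'E'
import sys
from h import *
w,o=grab("wrist",sys.argv[1])
print(o["tcp_pos"].round(4))
hsv=cv2.cvtColor(w["pixels"],cv2.COLOR_RGB2HSV)
for q in viewer.trace(w,"bottle_0"):
    m=q["pixels"]; hh=np.median(hsv[m],axis=0); l,t,r_,b=q["rect"]
    print("trace",round(q["score"],2),np.round(q["rect"]),hh,m.sum())
m=cv2.inRange(hsv,(4,150,140),(16,255,255)); n,lab,st,ce=cv2.connectedComponentsWithStats(m)
for k in range(1,n):
    if st[k,4]>150:
        (x,y),rr=cv2.minEnclosingCircle(cv2.findNonZero((lab==k).astype(np.uint8)))
        print("orange",st[k],ce[k].round(1),(round(x,1),round(y,1)),round(rr,1),onplane(w,[ce[k],(x,y)],.098,o).round(4).tolist())
E
python3 bot.py n; python3 - <<'E'
from h import *
cv2.imwrite('pics/n2.png',cv2.resize(cv2.imread('pics/n.png'),(800,600)))
E
```

```text
[0.5167 0.1249 0.3293]
trace 0.87 [221.  61. 254. 100.] [ 12. 202. 250.] 1113
trace 0.7 [289.  52. 337.  95.] [ 12. 198. 249.] 1423
orange [ 296   56   40   38 1145] [315.2  74.6] (314.8, 75.2) 21.1 [[0.5925, 0.2379, 0.098], [0.5921, 0.2372, 0.098]]
orange [ 221   61   34   39 1015] [237.9  79.5] (237.5, 79.0) 20.0 [[0.4952, 0.2316, 0.098], [0.4946, 0.2321, 0.098]]
```

View pics/n2.png

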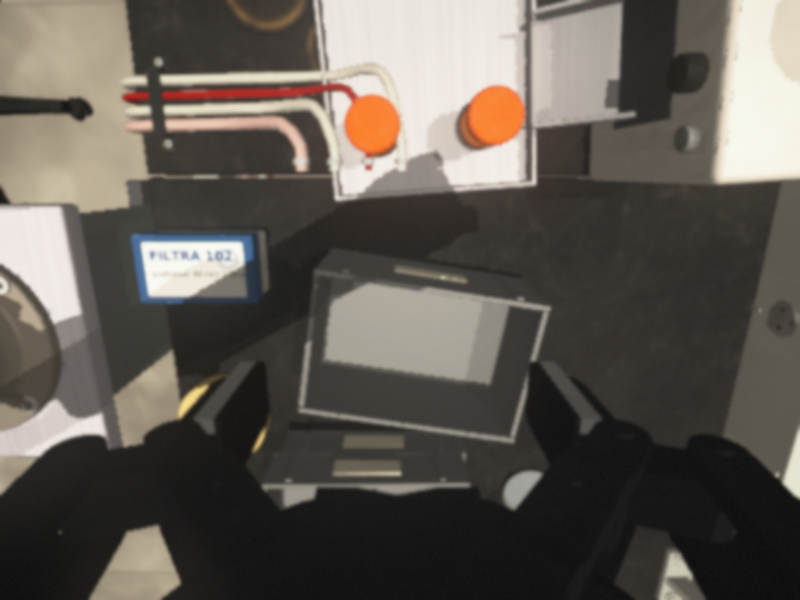

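The view shows two orange caps at (372,125) and (495,115) and an empty deep crate. Hoses run from a clip at (155,100) around the front bottle, ending at (302,165), (335,165), (368,165) and (403,165). I triangulate their height before going in.

```bash
python3 - <<'E'
from h import *
p,o=grab("top"); w,o=grab("wrist")
def ray(q,uv,o=None):
    a=onplane(q,[uv],.0,o)[0]; c=c2w(q,o)[:3,3]; d=a-c; return c,d/np.linalg.norm(d)
def tri(n,a,b):
    a=np.array(a)*.64; b=np.array(b)/4.2105+[210,130]
    c1,d1=ray(w,a,o); c2,d2=ray(p,b)
    t=np.linalg.lstsq(np.c_[d1,-d2],c2-c1,rcond=None)[0]; A=c1+d1*t[0];B=c2+d2*t[1]
    print(n,((A+B)/2).round(3),"gap",np.linalg.norm(A-B).round(4))
tri("pink end",(302,165),(205,495)); tri("white R?",(335,165),(185,460)); tri("w long",(403,165),(185,460)); tri("red",(368,165),(178,428))
tri("cap",(372,125),(132,420))
for z in (0,.03,.05,.1): print(z,proj(p,onplane(w,np.array([(302,165),(335,165),(368,165),(403,165),(320,76),(345,90)])*.64,z,o)).round(0).tolist())
E
```

```text
pink end [0.429 0.197 0.058] gap 0.0015
white R? [0.461 0.198 0.061] gap 0.0038
w long [ 0.517  0.187 -0.027] gap 0.0243
red [0.489 0.195 0.063] gap 0.0032
cap [0.496 0.228 0.086] gap 0.0001
0 [[260.0, 260.0], [256.0, 251.0], [251.0, 243.0], [247.0, 235.0], [233.0, 264.0], [234.0, 256.0]]
0.03 [[260.0, 254.0], [255.0, 246.0], [251.0, 238.0], [247.0, 230.0], [234.0, 257.0], [234.0, 250.0]]
0.05 [[259.0, 249.0], [255.0, 242.0], [251.0, 234.0], [247.0, 226.0], [234.0, 253.0], [235.0, 246.0]]
0.1 [[258.0, 238.0], [255.0, 231.0], [251.0, 224.0], [247.0, 217.0], [236.0, 241.0], [236.0, 235.0]]
```

>>> play_rows(
  commands=[
    [[-0.5,0.19,0.12,0,0],[-0.5,0.38,0.25,0,0],[-0.5,0.57,0.376,0,0],[-0.5,0.57,0.376,0.2,0],[-0.5,0.57,0.376,0.4,0],[-0.5,0.57,0.376,0.6,0],[-0.5,0.57,0.376,0.8,0],[-0.5,0.57,0.376,0.9,0],[-0.5,0.57,0.376,0.95,0],[-0.5,0.57,0.376,0.95,0],[-0.5,0.57,0.376,0.95,0]],
  ],
)

```text
clock: 18.8
tcp_pos: [0.5924, 0.2372, 0.1408]
orientation: [2.222, 2.22, 0.001]
contact_force: [1.0, 0.1, -0.2]
grip_width: 0.0642
gripper_force: 0.0
```

```bash
python3 -c "
from h import *
o=get_obs();print(o['grip_width']);go(o,.5923,.238,.061,0)"; python3 bot.py q
```

```text
0.06416173149583511
tcp [0.5924 0.2372 0.1408] yaw -0.04 shift [ 0.004 -0.001  0.399] turn -0.0
[0.5924 0.2372 0.1408]
trace 0.94 [ 92. 166. 184. 246.] [ 11. 220. 244.] 4426
trace 0.65 [225. 156. 293. 239.] [  9. 202. 139.] 3972
orange [238 164  40  15 275] [257.2 169.8] (257.5, 177.0) 19.5 [[0.5942, 0.2669, 0.098], [0.5944, 0.2619, 0.098]]
orange [134 172  24  34 230] [145.7 184. ] (149.2, 189.2) 17.6 [[0.517, 0.257, 0.098], [0.5191, 0.2532, 0.098]]
orange [ 229  175   62   35 1599] [259.  193.4] (259.4, 201.5) 30.6 [[0.5955, 0.2501, 0.098], [0.5958, 0.2442, 0.098]]
orange [  91  181   62   65 2971] [121.3 214.6] (122.0, 214.1) 33.1 [[0.497, 0.2343, 0.098], [0.4975, 0.2347, 0.098]]
```

>>> play_rows(
  commands=[
    [[-0.5,0.012,0.012,0.1,0],[-0.5,0.012,0.012,0.2,0],[-0.5,0.012,0.012,0.3,0],[-0.5,0.012,0.012,0.39,0],[-0.5,0.012,0.012,0.39,0],[0.3,0.012,0.012,0.39,0],[0.3,0.012,0.012,0.39,0],[1,0.012,0.012,0.39,0],[1,0.012,0.012,0.39,0],[1,0.012,0.012,0.39,0]],
  ],
  grip_force=40,
)

```text
clock: 19.73
tcp_pos: [0.5952, 0.241, 0.0644]
orientation: [2.22, 2.221, 0.005]
contact_force: [-1.3, -1.3, 6.8]
grip_width: 0.0388
gripper_force: 40.1
```

>>> play_rows(
  commands=[
    [[1,0,0,-0.1,0],[1,0,0,-0.25,0],[1,0,0,-0.45,0],[1,0,0,-0.65,0],[1,0,0,-0.78,0],[1,-0.12,0,-0.78,0.03],[1,-0.28,0,-0.78,0.06],[1,-0.45,0,-0.78,0.1],[1,-0.62,0,-0.78,0.103],[1,-0.78,0,-0.78,0.103],[1,-0.85,0,-0.78,0.103],[1,-0.85,0,-0.78,0.103]],
  ],
)

```text
clock: 20.73
tcp_pos: [0.5943, 0.0644, 0.218]
orientation: [2.398, 2.025, -0.003]
contact_force: [1.0, -0.7, -2.9]
grip_width: 0.0388
gripper_force: 40.6
```

```bash
python3 -c "
from h import *
o=get_obs();print(o['grip_width'],o['contact_force'].round(1));go(o,.587,.0195,.0644,-9.3)"
```

```text
0.03876257898252504 [ 1.  -0.7 -2.9]
tcp [0.5943 0.0644 0.218 ] yaw -9.63 shift [-0.225  0.001  0.769] turn -0.004
```

>>> play_rows(
  commands=[
    [[1,-0.12,0,0,0],[1,-0.225,0,0,0],[1,-0.225,0,0,0],[1,-0.225,0,0,0],[1,-0.225,0,0,0]],
  ],
)

```text
clock: 21.15
tcp_pos: [0.5868, 0.0275, 0.2184]
orientation: [-2.391, -2.037, -0.002]
contact_force: [-0.4, 0.7, -2.5]
grip_width: 0.0389
gripper_force: 40.6
```

```bash
python3 -c "
from h import *
o=get_obs();go(o,.587,.0195,.0634,-9.3)"
```

```text
tcp [0.5868 0.0275 0.2184] yaw -9.14 shift [-0.04   0.007  0.775] turn 0.002
```

>>> play_rows(
  commands=[
    [[1,-0.04,0.004,0.15,0],[1,-0.04,0.004,0.3,0],[1,-0.04,0.004,0.45,0],[1,-0.04,0.004,0.6,0],[1,-0.04,0.004,0.7,0],[1,-0.04,0.004,0.75,0],[1,-0.04,0.004,0.77,0],[1,-0.04,0.004,0.775,0],[1,-0.04,0.004,0.775,0]],
  ],
)

```text
clock: 21.9
tcp_pos: [0.5873, 0.0188, 0.0641]
orientation: [2.391, 2.036, 0.003]
contact_force: [-0.1, -0.6, -1.5]
grip_width: 0.039
gripper_force: 40.6
```

>>> play_rows(
  commands=[
    [[1,0,0,0.006,0],[1,0,0,0.008,0],[0.1,0,0,0.008,0],[-0.2,0,0,0.008,0],[-0.2,0,0,0.008,0],[-0.2,0,0,-0.1,0],[-0.2,0,0,-0.3,0],[-0.2,0,0,-0.5,0],[-0.2,0,0,-0.7,0],[-0.2,0,0,-0.85,0],[-0.2,0,0,-0.85,0]],
  ],
)

```text
clock: 22.82
tcp_pos: [0.59, 0.019, 0.2404]
orientation: [2.387, 2.031, 0.014]
contact_force: [1.6, 0.8, 0.9]
grip_width: 0.0514
gripper_force: 0.0
```

```bash
python3 bot.py s; python3 -c "
from h import *
o=get_obs();print(o['grip_width']);go(o,.497,.2365,.2,0)"
```

```text
[0.59   0.019  0.2404]
trace 0.8 [113.   0. 163.  25.] [ 13.  50. 148.] 546
trace 0.69 [226. 148. 271. 202.] [ 10. 216. 193.] 1662
orange [125   0  23  11 172] [136.3   3.8] (136.0, 0.5) 11.0 [[0.5115, 0.1971, 0.098], [0.5119, 0.1998, 0.098]]
orange [ 230  153   42   47 1471] [250.8 176.5] (250.5, 175.9) 23.2 [[0.5879, 0.0211, 0.098], [0.5877, 0.0218, 0.098]]
0.051272764735245696
tcp [0.5871 0.0178 0.2346] yaw -9.25 shift [ 1.007 -0.621  0.171] turn -0.103
```

>>> play_rows(
  commands=[
    [[-0.5,0.15,-0.1,0,0],[-0.5,0.3,-0.2,0,-0.03],[-0.5,0.45,-0.3,0,-0.06],[-0.5,0.6,-0.4,0,-0.103],[-0.5,0.75,-0.5,0,-0.103],[-0.5,0.9,-0.62,0,-0.103],[-0.5,1,-0.62,0,-0.103],[-0.5,1,-0.62,0.2,-0.103],[-0.5,1,-0.62,0.4,-0.103],[-0.5,1,-0.62,0.4,-0.103],[-0.5,1,-0.62,0.4,-0.103]],
  ],
)

```text
clock: 23.83
tcp_pos: [0.4939, 0.2338, 0.1506]
orientation: [-2.218, -2.221, 0.01]
contact_force: [1.1, 1.5, -0.2]
grip_width: 0.0642
gripper_force: 0.0
```

```bash
python3 bot.py t; python3 -c "
from h import *
o=get_obs();print(o['grip_width']);go(o,.4975,.2365,.067,0)"
```

```text
[0.4939 0.2338 0.1506]
trace 0.72 [228. 161. 287. 237.] [  9. 195. 131.] 3388
orange [242 165  31  14 243] [257. 171.] (257.0, 173.5) 15.7 [[0.4952, 0.2606, 0.098], [0.4953, 0.2587, 0.098]]
orange [ 229  178   57   28 1172] [256.8 192.5] (257.0, 201.0) 28.3 [[0.4952, 0.2445, 0.098], [0.4954, 0.2379, 0.098]]
0.06400058491899924
tcp [0.4965 0.2355 0.1541] yaw 0.03 shift [0.005 0.005 0.436] turn 0.0
```

>>> play_rows(
  commands=[
    [[-0.5,0.005,0.005,0.12,0],[-0.5,0.005,0.005,0.24,0],[-0.5,0.005,0.005,0.34,0],[-0.5,0.005,0.005,0.43,0],[-0.5,0.005,0.005,0.435,0],[-0.5,0.005,0.005,0.435,0]],
  ],
)

```text
clock: 24.43
tcp_pos: [0.4978, 0.2363, 0.0672]
orientation: [2.221, 2.221, 0.002]
contact_force: [-0.1, 0.2, 0.5]
grip_width: 0.0643
gripper_force: 0.0
```

>>> play_rows(
  commands=[
    [[0.3,0,0,0,0],[0.3,0,0,0,0],[1,0,0,0,0],[1,0,0,0,0],[1,0,0,0,0],[1,0,0,0,0]],
  ],
)

```text
clock: 24.93
tcp_pos: [0.4983, 0.2372, 0.0682]
orientation: [2.22, 2.221, 0.006]
contact_force: [-1.1, -0.5, 6.2]
grip_width: 0.0369
gripper_force: 38.9
```

>>> play_rows(
  commands=[
    [[1,0,0,-0.1,0],[1,0,0,-0.25,0],[1,0,0,-0.45,0],[1,0,0,-0.65,0],[1,0,0,-0.78,0],[1,-0.12,-0.01,-0.78,0.03],[1,-0.28,-0.02,-0.78,0.06],[1,-0.45,-0.03,-0.78,0.1],[1,-0.62,-0.04,-0.78,0.103],[1,-0.8,-0.05,-0.78,0.103],[1,-0.98,-0.05,-0.78,0.103],[1,-0.98,-0.05,-0.78,0.103]],
  ],
)

```text
clock: 25.93
tcp_pos: [0.4867, 0.0314, 0.222]
orientation: [2.4, 2.021, -0.006]
contact_force: [0.1, -1.2, -3.4]
grip_width: 0.0366
gripper_force: 40.5
```

>>> play_rows(
  commands=[
    [[1,0,0,0,0],[1,0,0,0,0]],
  ],
)

```text
clock: 26.1
tcp_pos: [0.4872, 0.0406, 0.2226]
orientation: [2.393, 2.035, 0.002]
contact_force: [0.3, 0.4, -2.2]
grip_width: 0.0365
gripper_force: 40.5
```

```bash
python3 -c "
from h import *
o=get_obs();print(o['grip_width'],o['contact_force'].round(1));go(o,.488,.0355,.0662,-9.3)
p,o=grab('top')
for q in viewer.trace(p,'bottle_0'): print(q['score'],q['rect'],q['pixels'].sum())"
```

```text
0.036539864822039685 [ 0.3  0.4 -2.2]
tcp [0.4872 0.0406 0.2226] yaw -9.24 shift [-0.025  0.007  0.782] turn 0.001
0.83 [173.8, 249.0, 190.3, 280.6] 374
0.73 [283.5, 184.2, 293.3, 209.8] 279
0.64 [155.2, 140.7, 265.1, 273.7] 7033
0.59 [146.2, 265.9, 166.6, 292.4] 419
0.49 [293.6, 172.0, 309.2, 205.1] 278
```

>>> play_rows(
  commands=[
    [[1,-0.025,0.004,0.15,0],[1,-0.025,0.004,0.3,0],[1,-0.025,0.004,0.45,0],[1,-0.025,0.004,0.6,0],[1,-0.025,0.004,0.7,0],[1,-0.025,0.004,0.75,0],[1,-0.025,0.004,0.78,0],[1,-0.025,0.004,0.787,0],[1,-0.025,0.004,0.787,0],[1,-0.025,0.004,0.787,0]],
  ],
)

```text
clock: 27.03
tcp_pos: [0.4876, 0.0367, 0.0662]
orientation: [2.39, 2.037, 0.002]
contact_force: [-3.5, 0.4, 5.7]
grip_width: 0.0365
gripper_force: 41.7
```

>>> play_rows(
  commands=[
    [[1,0,0,0,0],[0.1,0,0,0,0],[-0.2,0,0,0,0],[-0.2,0,0,0,0],[-0.2,0,0,0,0],[-0.2,0,0,-0.2,0],[-0.2,0,0,-0.4,0],[-0.2,0,0,-0.6,0],[-0.2,0,0,-0.8,0],[-0.2,0,0,-1,0],[-0.2,0,0,-1,0],[-0.2,0,0,-1,0]],
  ],
)

```text
clock: 28.03
tcp_pos: [0.4888, 0.0352, 0.2672]
orientation: [2.39, 2.032, 0.006]
contact_force: [-0.7, -0.3, -1.4]
grip_width: 0.051
gripper_force: 0.0
```

>>> play_rows(
  commands=[
    [[-1,-0.2,0,-0.2,0],[-1,-0.35,0,-0.35,0],[-1,-0.35,0,-0.35,0],[-1,-0.35,0,-0.35,0],[-1,-0.35,0,-0.35,0]],
  ],
)

```text
clock: 28.45
tcp_pos: [0.4755, -0.0345, 0.3337]
orientation: [-2.394, -2.033, 0.001]
contact_force: [-0.9, 0.1, -0.8]
grip_width: 0.0854
gripper_force: 0.0
```

```bash
python3 bot.py u; python3 - <<'E'
from h import *
v=cv2.resize(cv2.imread('pics/u.png'),(800,600),interpolation=cv2.INTER_CUBIC); cv2.imwrite('pics/u2.png',v)
E
```

```text
[ 0.4755 -0.0345  0.3337]
trace 0.76 [238.  96. 270. 131.] [  9. 208. 200.] 990
trace 0.76 [299.  89. 347. 128.] [ 15. 213. 254.] 1257
trace 0.69 [195. 190. 344. 306.] [ 21.  24. 172.] 13078
orange [ 308   93   42   35 1115] [328.7 110.3] (328.4, 110.0) 20.8 [[0.5828, 0.0176, 0.098], [0.5824, 0.018, 0.098]]
orange [236  95  34  34 905] [252.6 111.6] (252.4, 111.6) 17.2 [[0.4837, 0.032, 0.098], [0.4835, 0.032, 0.098]]
orange [167 272  34  31 668] [184.5 288. ] (183.5, 286.5) 17.1 [[0.3337, -0.2155, 0.098], [0.3328, -0.2125, 0.098]]
```

View pics/u2.png

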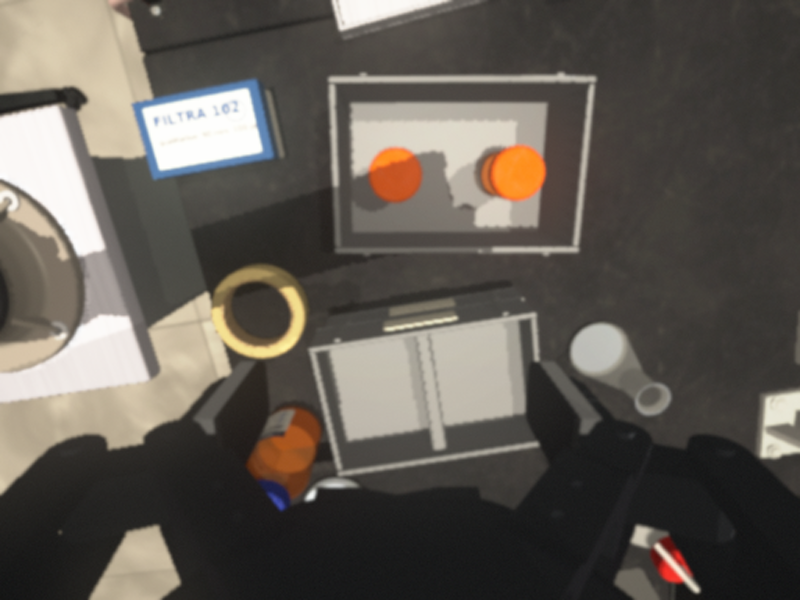

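Both bottles stand in the deep crate with caps at (395,174) and (517,173). The deep rim corners are (329,77), (596,77), (579,252) and (335,252). The mid crate is on the top crate with corners (309,349), (536,314), (340,473) and its bar from (422,335) to (438,448).

```bash
python3 - <<'E'
from h import *
w,o=grab("wrist"); cv2.imwrite("pics/v.png",w["pixels"][:,:,::-1])
a=cv2.imread("pics/u.png").astype(int); print("camera moved px diff",np.abs(a-w["pixels"][:,:,::-1]).mean())
print(cv2.phaseCorrelate(a[:230].mean(2).astype(np.float32),w["pixels"][:230].mean(2).astype(np.float32)))
quad(w,o,[(329,77),(596,77),(579,252),(335,252)],.108)
P=onplane(w,np.array([(309,349),(536,314),(340,473)])*.64,.104,o)
print("mid c",((P[1]+P[2])/2).round(4),"yaw",np.degrees(np.arctan2(*(P[1]-P[0])[1::-1])),np.degrees(np.arctan2(*(P[0]-P[2])[1::-1]))-90,np.linalg.norm(P[1]-P[0]),np.linalg.norm(P[2]-P[0]))
B=onplane(w,np.array([(422,335),(438,448)])*.64,.094,o); print(B.round(4),B.mean(0).round(4))
go(o,.4875,-.1775,.17,0)
E
```

```text
camera moved px diff 3.80055914984809
((0.8333816873701494, 0.5605673640296231), 0.9834852720300357)
quad [0.536 0.03  0.108] long yaw -9.0 short yaw-90 -8.909999999999997 0.2084533194922155 0.1377881321012548
mid c [ 0.4854 -0.1751  0.104 ] yaw 0.2821432893208307 0.8286482666685373 0.20919598650738055 0.13697551032320884
[[ 0.4846 -0.1138  0.094 ]
 [ 0.4832 -0.2376  0.094 ]] [ 0.4839 -0.1757  0.094 ]
tcp [ 0.4751 -0.0331  0.3328] yaw -9.14 shift [-0.703  0.178  0.813] turn -0.102
```

>>> play_rows(
  commands=[
    [[-1,-0.18,0.04,0,-0.03],[-1,-0.36,0.08,0,-0.07],[-1,-0.54,0.12,0,-0.106],[-1,-0.7,0.169,0,-0.106],[-1,-0.7,0.169,0.2,-0.106],[-1,-0.7,0.169,0.4,-0.106],[-1,-0.7,0.169,0.6,-0.106],[-1,-0.7,0.169,0.8,-0.106],[-1,-0.7,0.169,1,-0.106],[-1,-0.7,0.169,1,-0.106],[-1,-0.7,0.169,1,-0.106]],
  ],
)

```text
clock: 29.52
tcp_pos: [0.4853, -0.1758, 0.1327]
orientation: [-2.208, -2.226, 0.002]
contact_force: [1.5, -0.4, 0.0]
grip_width: 0.0856
gripper_force: 0.0
```

```bash
python3 - <<'E'
from h import *
w,o=grab("wrist"); cv2.imwrite("pics/x.png",w["pixels"][:,:,::-1]); go(o,.486,-.177,.0707,.4)
# bar edges: print row profile where bar expected
for y in (-.15,-.13):
    u=proj(w,[[.486,y,.094]],o)[0]; r0=int(round(u[1])); print(u.round(1), w["pixels"][r0,int(u[0])-40:int(u[0])+41:2].mean(1).astype(int).tolist(), (proj(w,[[.493,y,.094]],o)[0]-u).round(1))
E
```

```text
tcp [ 0.4853 -0.1758  0.1327] yaw 0.46 shift [-0.007  0.005  0.31 ] turn 0.001
[256.3 177. ] [134, 135, 134, 135, 135, 135, 135, 134, 119, 102, 101, 102, 102, 101, 100, 114, 129, 136, 137, 139, 141, 144, 145, 134, 121, 131, 138, 139, 138, 139, 139, 139, 140, 139, 140, 140, 141, 142, 141, 142, 141] [10.4  0.1]
[256.6 147.1] [138, 139, 139, 138, 139, 139, 140, 122, 104, 102, 104, 104, 104, 104, 101, 111, 130, 139, 140, 143, 145, 147, 150, 143, 125, 131, 144, 144, 145, 145, 145, 146, 146, 145, 146, 146, 146, 147, 146, 147, 148] [10.7  0.1]
```

>>> play_rows(
  commands=[
    [[-1,-0.005,0.004,0.1,0],[-1,-0.005,0.004,0.2,0],[-1,-0.005,0.004,0.3,0],[-1,-0.005,0.004,0.31,0],[0.5,-0.005,0.004,0.31,0],[1,-0.005,0.004,0.31,0],[1,-0.005,0.004,0.31,0],[1,-0.005,0.004,0.31,0],[1,-0.005,0.004,0.31,0],[1,-0.005,0.004,0.31,0],[1,-0.005,0.004,0.31,0]],
  ],
  grip_force=60,
)

```text
clock: 30.48
tcp_pos: [0.4873, -0.1788, 0.0726]
orientation: [-2.215, -2.227, 0.001]
contact_force: [0.1, 0.5, -3.4]
grip_width: 0.0127
gripper_force: 60.4
```

```bash
python3 -c "
from h import *
o=get_obs();print(o['contact_force'].round(1),o['grip_width']);p=o['tcp_pos']
go(o,p[0]+.0506,p[1]+.205,.1287,-9.05)"
```

```text
[ 0.1  0.5 -3.4] 0.012748097963714598
tcp [ 0.4873 -0.1788  0.0726] yaw 0.31 shift [ 1.024  0.258 -0.281] turn 0.104
```

>>> play_rows(
  commands=[
    [[1,0,0,-0.08,0],[1,0,0,-0.22,0],[1,0,0,-0.4,0],[1,0,0,-0.55,0],[1,0.1,0.03,-0.55,0.03],[1,0.25,0.06,-0.55,0.06],[1,0.42,0.1,-0.55,0.104],[1,0.58,0.14,-0.55,0.104],[1,0.74,0.18,-0.55,0.104],[1,0.9,0.22,-0.55,0.104],[1,1,0.258,-0.55,0.104],[1,1,0.258,-0.55,0.104]],
  ],
)

```text
clock: 31.48
tcp_pos: [0.5387, 0.0281, 0.1828]
orientation: [-2.38, -2.047, -0.005]
contact_force: [0.3, -0.5, -3.7]
grip_width: 0.0128
gripper_force: 60.5
```

>>> play_rows(
  commands=[
    [[1,0,0,0,0],[1,0,0,0,0],[1,0,0,0,0]],
  ],
)

```text
clock: 31.73
tcp_pos: [0.5375, 0.0199, 0.182]
orientation: [-2.392, -2.037, 0.002]
contact_force: [0.3, -0.5, -4.0]
grip_width: 0.0125
gripper_force: 60.4
```

```bash
python3 -c "
from h import *
o=get_obs();print(o['contact_force'].round(1),o['grip_width'])
go(o,.5379,.0265,.136,-9.1)"
```

```text
[ 0.3 -0.5 -4. ] 0.012510096752743035
tcp [0.5375 0.0199 0.182 ] yaw -9.16 shift [ 0.033 -0.003  0.23 ] turn -0.001
```

>>> play_rows(
  commands=[
    [[1,0.033,-0.003,0,0],[1,0.033,-0.003,0.1,0],[1,0.033,-0.003,0.19,0],[1,0.033,-0.003,0.22,0],[1,0.033,-0.003,0.24,0],[1,0.033,-0.003,0.25,0],[1,0.033,-0.003,0.255,0],[1,0.033,-0.003,0.255,0]],
  ],
)

```text
clock: 32.4
tcp_pos: [0.539, 0.0282, 0.1321]
orientation: [2.39, 2.039, 0.001]
contact_force: [-0.6, -0.0, -2.7]
grip_width: 0.0126
gripper_force: 60.4
```

```bash
python3 -c "
from h import *
o=get_obs();print(o['contact_force'].round(1),o['moment'].round(2))
go(o,.5379,.0265,.129,-9.1)"
```

```text
[-0.6 -0.  -2.7] [ 0.02  0.01 -0.02]
tcp [0.539  0.0282 0.1321] yaw -9.06 shift [-0.009 -0.004  0.016] turn 0.0
```

>>> play_rows(
  commands=[
    [[1,0,0,0.01,0],[1,0,0,0.01,0],[0,0,0,0.01,0],[-1,0,0,0,0],[-1,0,0,0,0],[-1,0,0,0,0],[-1,0,0,-0.2,0],[-1,0,0,-0.4,0],[-1,0,0,-0.6,0],[-1,0,0,-0.8,0],[-1,0,0,-1,0],[-1,0,0,-1,0]],
  ],
)

```text
clock: 33.4
tcp_pos: [0.5421, 0.0297, 0.3401]
orientation: [2.383, 2.034, 0.017]
contact_force: [1.8, 1.0, 0.3]
grip_width: 0.0856
gripper_force: 0.0
```

>>> play_rows(
  commands=[
    [[-1,-0.15,0,0,0],[-1,-0.32,0,0,0],[-1,-0.32,0,0,0],[-1,-0.32,0,0,0],[-1,-0.32,0,0,0]],
  ],
)

```text
clock: 33.82
tcp_pos: [0.5284, -0.0346, 0.3315]
orientation: [-2.39, -2.039, -0.001]
contact_force: [0.3, 0.1, -0.4]
grip_width: 0.0858
gripper_force: 0.0
```

```bash
cat > fit.py <<'E'
# fit crate rim quads: from trace masks, refine with predicted edges by maximising gradient along projected rim outline
import sys
from h import *
from scipy.optimize import minimize
def fit(w,o,x0,z,tag):
    g=cv2.GaussianBlur(w["pixels"].astype(np.float32).mean(2),(0,0),1.0)
    t=np.linspace(-1,1,60); a,b=.105,.07
    def ring(x,y,th,zz,s):
        P=np.r_[np.c_[t*(a-s),0*t+b-s],np.c_[t*(a-s),0*t-b+s],np.c_[0*t+a-s,t*(b-s)],np.c_[0*t-a+s,t*(b-s)]]
        c,sn=np.cos(th),np.sin(th); P=P@np.array([[c,sn],[-sn,c]])+[x,y]
        return proj(w,np.c_[P,np.full(len(P),zz)],o)
    def samp(u): 
        m=cv2.remap(g,u[:,0].astype(np.float32).reshape(-1,1),u[:,1].astype(np.float32).reshape(-1,1),cv2.INTER_LINEAR,borderMode=cv2.BORDER_REPLICATE).ravel()
        return m
    M=np.array([1]); 
    def cost(q):
        x,y,th=q; r=samp(ring(x,y,th,z,.0025)); i=samp(ring(x,y,th,z,.009)); e=samp(ring(x,y,th,z,-.004))
        return -np.mean(np.clip(r-np.maximum(i,e),-20,60))
    best=None
    for dx in np.arange(-.006,.0061,.003):
        for dy in np.arange(-.006,.0061,.003):
            q=np.array(x0)+[dx,dy,0]; s=minimize(cost,q,method="Nelder-Mead",options=dict(initial_simplex=q+np.array([[0,0,0],[.003,0,0],[0,.003,0],[0,0,.02]]),xatol=1e-5))
            if best is None or s.fun<best.fun: best=s
    print(tag,best.x[:2].round(4),"yaw",np.degrees(best.x[2]).round(2),"score",round(-best.fun,1))
if __name__=="__main__":
    w,o=grab("wrist","fit"); print(o["tcp_pos"].round(4))
    fit(w,o,(.5379,.027,np.radians(-9.1)),.162,"mid on deep")
    fit(w,o,(.5379,.027,np.radians(-9.1)),.170,"mid if 8 high")
    fit(w,o,(.487,-.177,0.0),.05,"top")
    for t in ("top_crate","mid_crate","deep_crate"):
        for q in viewer.trace(w,t)[:2]: print(t,q["score"],q["rect"])
E
python3 fit.py
```

```text
[ 0.5284 -0.0346  0.3315]
mid on deep [0.5393 0.0312] yaw -9.05 score 50.5
mid if 8 high [0.5359 0.0316] yaw -9.09 score 28.1
top [ 0.4889 -0.1781] yaw 0.03 score 31.9
top_crate 0.75 [175.5, 192.5, 312.3, 288.3]
mid_crate 0.86 [151.1, 42.8, 355.8, 175.1]
```

>>> play_rows(
  commands=[
    [[-1,-0.18,-0.02,0,-0.03],[-1,-0.36,-0.04,0,-0.07],[-1,-0.54,-0.06,0,-0.101],[-1,-0.74,-0.081,0,-0.101],[-1,-0.74,-0.081,0.2,-0.101],[-1,-0.74,-0.081,0.4,-0.101],[-1,-0.74,-0.081,0.6,-0.101],[-1,-0.74,-0.081,0.8,-0.101],[-1,-0.74,-0.081,1,-0.101],[-1,-0.74,-0.081,1,-0.101],[-1,-0.74,-0.081,1,-0.101]],
  ],
)

```text
clock: 34.93
tcp_pos: [0.4883, -0.1775, 0.1306]
orientation: [-2.216, -2.221, 0.002]
contact_force: [-0.7, 0.0, 0.8]
grip_width: 0.0855
gripper_force: 0.0
```

```bash
python3 - <<'E'
from h import *
from fit import fit
w,o=grab("wrist"); go(o,.4889,-.1781,.0195,0)
for y in (-.15,-.13):
    u=proj(w,[[.4889,y,.04]],o)[0]; r0=int(round(u[1])); print(u.round(1), w["pixels"][r0,int(u[0])-24:int(u[0])+25:2].mean(1).astype(int).tolist(), (proj(w,[[.4959,y,.04]],o)[0]-u).round(1))
E
```

```text
tcp [ 0.4883 -0.1775  0.1306] yaw 0.13 shift [-0.004  0.005  0.555] turn 0.001
[255.7 161. ] [139, 139, 140, 140, 122, 105, 105, 104, 106, 124, 136, 140, 143, 147, 148, 135, 129, 142, 143, 145, 144, 145, 145, 145, 145] [8.3 0. ]
[255.8 137.2] [142, 142, 143, 142, 127, 107, 105, 106, 106, 127, 139, 142, 147, 150, 151, 138, 129, 144, 148, 148, 148, 147, 149, 149, 149] [8.4 0. ]
```

>>> play_rows(
  commands=[
    [[-1,0,0.004,0.15,0],[-1,0,0.004,0.3,0],[-1,0,0.004,0.45,0],[-1,0,0.004,0.53,0],[-1,0,0.004,0.555,0],[0.5,0,0.004,0.555,0],[1,0,0.004,0.555,0],[1,0,0.004,0.555,0],[1,0,0.004,0.555,0],[1,0,0.004,0.555,0],[1,0,0.004,0.555,0],[1,0,0.004,0.555,0]],
  ],
)

```text
clock: 35.98
tcp_pos: [0.4905, -0.179, 0.0215]
orientation: [2.22, 2.221, 0.0]
contact_force: [-1.9, -0.1, 7.4]
grip_width: 0.013
gripper_force: 59.3
```

```bash
python3 -c "
from h import *
o=get_obs();print(o['contact_force'].round(1),o['grip_width']);p=o['tcp_pos']
go(o,p[0]+.0504,p[1]+.2093,p[2]+.156,p[2]*0-9.05)"
```

```text
[-1.9 -0.1  7.4] 0.012955788618330093
tcp [ 0.4905 -0.179   0.0215] yaw 0.03 shift [ 1.046  0.253 -0.781] turn 0.101
```

>>> play_rows(
  commands=[
    [[1,0,0,-0.08,0],[1,0,0,-0.22,0],[1,0,0,-0.4,0],[1,0,0,-0.58,0],[1,0,0,-0.76,0],[1,0,0,-0.92,0],[1,0,0,-1,0],[1,0,0,-1,0]],
  ],
)

```text
clock: 36.65
tcp_pos: [0.4921, -0.179, 0.2246]
orientation: [2.216, 2.217, 0.004]
contact_force: [1.3, -0.7, -2.2]
grip_width: 0.0128
gripper_force: 59.2
```

>>> play_rows(
  commands=[
    [[1,0.1,0.03,0,0.03],[1,0.25,0.06,0,0.06],[1,0.42,0.1,0,0.101],[1,0.58,0.14,0,0.101],[1,0.74,0.18,0,0.101],[1,0.9,0.22,0,0.101],[1,1,0.25,0,0.101],[1,1,0.25,0,0.101],[1,1,0.25,0,0.101],[1,1,0.25,0,0.101],[1,1,0.25,0,0.101]],
  ],
)

```text
clock: 37.57
tcp_pos: [0.5392, 0.0198, 0.2196]
orientation: [-2.391, -2.037, 0.003]
contact_force: [0.1, 0.1, -1.4]
grip_width: 0.0126
gripper_force: 59.0
```

```bash
python3 -c "
from h import *
o=get_obs();print(o['contact_force'].round(1),o['grip_width'])
go(o,.5404,.0295,.185,-9.05)"
```

```text
[ 0.1  0.1 -1.4] 0.012645456304758398
tcp [0.5392 0.0198 0.2196] yaw -9.16 shift [ 0.049 -0.001  0.173] turn -0.001
```

>>> play_rows(
  commands=[
    [[1,0.046,0.002,0,0],[1,0.046,0.002,0.06,0],[1,0.046,0.002,0.12,0],[1,0.046,0.002,0.16,0],[1,0.046,0.002,0.18,0],[1,0.046,0.002,0.195,0],[1,0.046,0.002,0.2,0],[1,0.046,0.002,0.2,0]],
  ],
)

```text
clock: 38.23
tcp_pos: [0.5417, 0.0304, 0.1803]
orientation: [-2.39, -2.039, 0.0]
contact_force: [0.0, 0.0, -2.0]
grip_width: 0.0125
gripper_force: 59.1
```

```bash
python3 -c "
from h import *
o=get_obs();print(o['contact_force'].round(1),o['moment'].round(2))
go(o,.5404,.0295,.1775,-9.05)"
```

```text
[ 0.  0. -2.] [ 0.02  0.03 -0.01]
tcp [0.5417 0.0304 0.1803] yaw -9.05 shift [-0.005 -0.006  0.014] turn 0.0
```

Free of contact with the foot in the mouth. I lower the last bit, release, rise and check.

>>> play_rows(
  commands=[
    [[1,-0.003,-0.004,0.008,0],[1,-0.003,-0.004,0.014,0],[1,-0.003,-0.004,0.014,0],[0,0,-0.004,0.012,0],[-1,0,-0.004,0,0],[-1,0,-0.004,0,0],[-1,0,-0.004,0,0],[-1,0,0,-0.2,0],[-1,0,0,-0.4,0],[-1,0,0,-0.6,0],[-1,0,0,-0.8,0],[-1,0,0,-0.8,0]],
  ],
)

```text
clock: 39.23
tcp_pos: [0.5453, 0.0319, 0.3491]
orientation: [2.383, 2.034, 0.017]
contact_force: [1.7, 0.7, -0.1]
grip_width: 0.0854
gripper_force: 0.0
```

>>> play_rows(
  commands=[
    [[-1,-0.15,0,-0.1,0],[-1,-0.3,0,-0.1,0],[-1,-0.3,0,-0.1,0],[-1,-0.3,0,-0.1,0],[-1,-0.3,0,-0.1,0]],
  ],
)

```text
clock: 39.65
tcp_pos: [0.5321, -0.0284, 0.3603]
orientation: [-2.389, -2.039, -0.0]
contact_force: [-0.5, -0.1, -1.2]
grip_width: 0.0851
gripper_force: 0.0
```

```bash
python3 - <<'E'
from h import *
from fit import fit
w,o=grab("wrist","z"); print(o["tcp_pos"].round(4))
for z in (.200,.206,.212,.218): fit(w,o,(.5393,.0305,np.radians(-9.1)),z,f"top rim z={z}")
p,_=grab("top","zt")
for z in (.200,.206,.212,.218): fit(p,None,(.5393,.0305,np.radians(-9.1)),z,f"topcam z={z}")
for t in ("bottle_0","conical_flask"):
    for q in viewer.trace(p,t)[:5]: print(t,round(q["score"],2),np.round(q["rect"]))
E
```

```text
[ 0.5321 -0.0284  0.3603]
top rim z=0.2 [0.5394 0.0299] yaw -9.01 score 48.0
top rim z=0.206 [0.5409 0.0309] yaw -8.94 score 49.4
top rim z=0.212 [0.539  0.0306] yaw -9.04 score 31.0
top rim z=0.218 [0.5333 0.0303] yaw -8.95 score 22.3
topcam z=0.2 [0.5408 0.0259] yaw -8.76 score 4.1
topcam z=0.206 [0.5361 0.03  ] yaw -9.19 score 2.9
topcam z=0.212 [0.5311 0.0334] yaw -9.27 score 1.9
topcam z=0.218 [0.526  0.0369] yaw -9.27 score 1.2
bottle_0 0.87 [149. 266. 168. 290.]
bottle_0 0.76 [171. 254. 189. 281.]
bottle_0 0.65 [264. 175. 325. 225.]
conical_flask 0.86 [320. 144. 337. 173.]
```

```bash
python3 -c "
from h import *
print(r.hand_in())"
```

```text
the job is handed in; nothing more can be done
None
```

I handed in the job: both orange bottles stand in the deep crate, and the mid and top crates are stacked back on it in order. Wrist-camera fits put each crate's rim at its fully seated height; the hand-in gave no verdict.

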